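# Seat a sample cell in the light path of a clarity checker

## Task

Pick up the small sample cell by its black grip, set it on the checker's bed with its clear faces looking at the lamp and the light eye, and slide it along the guides, past the sprung rollers, until it meets the adjusting screw. Press it home against the screw with a firm, steady push of about 12 to 15 N (the screw must never take more than 25 N), then let go so that it stays upright and square against the screw. Leave the salt shaker and the pepper mill alone.

Things in the scene. Friction and masses are not known exactly. Their poses are not given: they have to be found in the camera images.
- cell_grip (a point): Centre of the black bar grip on top of the sample cell: bar 30 mm long (x), 12 mm thick (y), 28 mm tall (z). This point lies 64 mm above the cell's underside, 14 mm below the bar's top. x runs along the bar, z up. Beside the bar's long sides, at +y and -y, are the clear faces. A half turn makes no difference.
- cell: The sample cell: upright steel-framed block 40 x 40 mm, 50 mm tall without the bar, corners bevelled 12 mm at 45 degrees, 0.12 to 0.21 kg. Origin at the centre of its underside, axes as the grip's. Faces at +y and -y: clear windows; faces at +x and -x: ribbed steel.
- checker: Clarity checker, fixed: aluminium bed 190 (x) x 124 (y) x 8 mm, origin at the centre of its underside; x points along the guides from the open end to the stop. Guides 12 mm high, 43 mm apart inside (1.5 mm to spare each side), run from x = -20 to +61 mm with a gap at the rollers; their mouth flares to 70 mm at x = -44 mm.
- entry (a point): Free spot on top of the bed (8 mm above the table) before the mouth of the guides, on the centre line at x = -66 mm of the checker; axes as the checker's.
- rollers (a point): Mid point between two sprung white rollers (10 mm across, upright, sprung sideways), on the centre line at x = +21.5 mm of the checker, 28 mm above the table. They stand 11 mm apart when free. They resist the cell's leading bevels with up to about 6 N, then close on its trailing bevels and draw it on with 3 to 5 N.
- light_path (a point): Mid point of the light path, 27 mm above the bed, on the centre line at x = +40 mm of the checker; the light runs along this point's y axis from the lamp hood (+y, top 46 mm above the table) to the light eye (-y, top 48 mm), which stand 31 mm and more off the centre line at the same x. The clear faces must look along it.
- stop_block: Steel block 20 x 40 x 54 mm on the bed at the end of the guides; origin at the centre of its underside (x = +80 mm of the checker). A rigid adjusting screw, 8 mm thick, round tip, points back from it along the guides, 44 mm above the bed. It stands out 6 to 16 mm, differently each time and not reported, so the seated cell's centre lies at x = 34 to 44 mm of the checker.
- salt: Salt shaker, 44 mm across, 90 mm tall; a bystander.
- mill: Wooden pepper mill, 58 mm across, 170 mm tall; a bystander.
There are look-alikes about, which are no part of the job. What is shaped like the cell but blue is not meant.

How it is judged:
By the outcome, as a careful person would: the job done as asked, in the order asked, and still so for the second after the job is handed in, with the robot touching nothing.
It also fails if it takes over 53 s, if anything falls off the work surface, if the arm or the gripper's body presses on something with over 40 N, if the wrist force passes 120 N, or if a joint passes its speed limit or range.

## Robot

A 7-joint arm with a two-finger parallel gripper is mounted at the origin on a cart in front of the work surface, level with it; the furniture and walls round the work are solid. World frame = base frame: x ahead of the robot, y to its left, z up, the work surface at z = 0. Lengths are in m, angles in rad, forces in N, time in s.
With the tool pointing down it reaches from about 0.4 to 0.85 m from the base axis. Payload 4.5 kg.
Tool frame: the origin (TCP) lies midway between the tips of the shut fingers; the grasp point (between the pads) lies 19 mm behind it; z points along the fingers, y is the direction in which the jaws open and shut (so a half turn about z gives the same grasp; the last joint's range is limited). The gripper opens to 88 mm and grips with 3 to 60 N. Pads are 18 mm wide; open, the fingers measure 123 mm over their backs; the gripper's body (75 mm by 187 mm) begins 45 mm behind the grasp point.
Start: joints at [-1.126, 0.689, -0.195, 1.565, 0.157, 0.902, -0.215], TCP at [0.25, 0.573, 0.239] pointing down, gripper open.
Joint ranges: [-3.01, 3.01], [-0.46, 2.08], [-1.47, 1.51], [0.13, 2.56], [-1, 4.14], [0.04, 2.09], [-2.66, 2.66]. Speed limits (rad/s): [2.57, 2.57, 3.14, 3.14, 3.14, 3.14, 3.14].

## Interface

Orientations are given as a unit quaternion [x, y, z, w].
In Python, from plant import r, viewer gives the robot as it stands.
- The arm moves only by the tool play_rows, never from a script. Its argument "commands" is a list of rows, each an object with "delta_rot": the turn, a rotation vector about the tool's x, y, z normalised to -1 to 1, where 1 is pi rad, a list of three; "travel": the shift along the tool's x, y, z normalised to -1 to 1, where 1 is 15 cm, a list of three; "gripper": the opening, from -1 (shut) to 1 (fully open). In form: [{"delta_rot": [wx, wy, wz], "travel": [x, y, z], "gripper": gripper}, ...]. A call has 1 to 12 rows; each row is the pose to reach, as a shift and turn from the pose commanded when the call began, along the tool's axes at that moment, turning the shorter way round; what a row does not reach only later rows make up. A row lasts 1/8 s, in which the tool goes at most 62.5 mm and 10.7 degrees, less where a joint would pass 70% of its speed; a pose out of reach is approached as far as the arm can. A call with a number of a shift or a turn outside -1 to 1 is refused whole. A call with a gripper value outside its range is refused whole. The fingers move at their own pace and stop on an object; "force" is the grip in N (left out, the last holds). Time passes only in rows, so rows that repeat a pose let the fingers close. It gives the time, the measured TCP pose, the force and the opening at its end, in the units of the state.
- r.get_state(): the state, without advancing time (a new reading comes with each control period).
- viewer.snapshot(name): name is "side" or "top"; returns a dict with "color" (420x560x3 uint8, red, green, blue), "z_map" (420x560 float32, m along the optical axis (not along the pixel's ray), 0 where there is no reading), "fx", "fy", "cx", "cy" (pixels), "origin" and "attitude" of the camera in the world. Camera axes: x right, y up, looking along -z (the intrinsics and any distortion apply to the point x, -y, -z); pixel columns grow to the right and rows downward; lengths in m; the calibration is good to about 2 mm. A picture is of the moment at which its call begins.
- r.finish_job(): hands the job in, once; it reports no verdict.
Trained networks look in the newest picture that a camera, given by its name, has taken for a name from the list of things; names that differ only in an ending like _2 or _b are one class to them, and where a whole thing is asked for, a point or a joint stands for the part that bears it (a point fixed in the world has none). Each returns a list of dicts, best first, with "conf" (0 to 1); they miss things now and then, are a little off and sometimes report something else, mostly with a low value. They report only what shows in the picture. A call takes as long as a camera call. They do not tell look-alikes from the thing itself.
- viewer.outline_of(camera, label): "pixels" (420x560 bool, what is visible of it) and "at" ([column, row] in pixels, amid what is visible of it).
- viewer.pinpoint(camera, label): "at" ([column, row] in pixels: a listed point, or the origin of a listed thing).
The state is a dict: "clock": time; "q": joint angles; "qd": joint speeds; "joint_torque": joint torques, N m; "tool_pos": TCP position; "eef_rot": TCP orientation; "contact_force": force on the tool from outside, world axes, zero at the start; "moment": the same for the moment, N m; "opening": opening from 0.0 (shut) to 1.0 (fully open).
Only numpy, scipy, OpenCV 4.12 (cv2) and the standard library are available. Lean on these libraries where they do the work, as an engineer would, in place of code of your own. Each camera call takes 0.05 s, during which the arm holds its last target. There are 200 camera calls.

## Working session

There is one attempt and no reset: what is moved stays moved. The work goes in short steps, Python scripts to look and compute and a tool call to move; the robot and the scene stay as the last step left them, time stands still between calls to the robot, and variables do not carry over. Pictures are saved under pics/ and viewed, about 8 in all and at most 12, crops included, and the job is handed in when it is done.

Besides the shell and the picture viewer there is one more tool, called as a command line: name --argument value ..., lists and objects as JSON in quotes. play_rows: Moves the arm, as the interface text tells. Its arguments: {"type":"object","properties":{"commands":{"type":"array","items":{"type":"object","properties":{"delta_rot":{"type":"array","items":{"type":"number","minimum":-1,"maximum":1}},"travel":{"type":"array","items":{"type":"number","minimum":-1,"maximum":1}},"gripper":{"type":"number"}}}},"force":{"type":"number"}},"required":["commands"]}

```bash
mkdir -p pics
cat > h.py <<'E'
import numpy as np, cv2
from plant import r, viewer
from scipy.spatial.transform import Rotation as R
def snap(n):
    s=viewer.snapshot(n); return s
def att(s):
    a=np.array(s['attitude'],float)
    return R.from_quat(a).as_matrix() if a.size==4 else a.reshape(3,3)
def world(s,u,v,z=None,d=None):
    ray=np.array([(u-s['cx'])/s['fx'],-(v-s['cy'])/s['fy'],-1.0]); w=att(s)@ray; o=np.array(s['origin'])
    if z is not None: d=(z-o[2])/w[2]
    return o+w*d
def cloud(s):
    h,w=s['z_map'].shape; u,v=np.meshgrid(np.arange(w),np.arange(h)); d=s['z_map']
    p=np.stack([(u-s['cx'])/s['fx']*d,-(v-s['cy'])/s['fy']*d,-d],-1)
    return p@att(s).T+np.array(s['origin'])
def save(s,n): cv2.imwrite('pics/'+n,cv2.cvtColor(s['color'],cv2.COLOR_RGB2BGR))
E
python3 - <<'E'
from h import *
for n in('top','side'):
    s=snap(n); save(s,n+'0.png')
    print(n,{k:s[k] for k in s if k not in('color','z_map')})
    for l in('cell_grip','cell','checker','entry','rollers','light_path','stop_block','salt','mill'):
        for x in viewer.pinpoint(n,l)[:3]:
            u,v=x['at']; u0,v0=int(np.clip(u,0,559)),int(np.clip(v,0,419))
            print(l,np.round(x['at'],1),round(x['conf'],2),np.round(world(s,u,v,d=s['z_map'][v0,u0]),3))
print(r.get_state())
E
```

```text
top {'fx': 522.1616489825215, 'fy': 522.1616489825215, 'cx': 276.8631210868337, 'cy': 217.2353807864549, 'origin': array([0.42632156, 0.12854828, 1.46269876]), 'attitude': array([ 0.02128377, -0.02896437, -0.7007445 ,  0.71250629])}
cell_grip [379.6 265.4] 0.76 [ 0.401 -0.165  0.052]
cell_grip [385.3 238.1] 0.72 [ 0.474 -0.175  0.078]
cell_grip [379.4 213.6] 0.69 [ 0.539 -0.158  0.081]
cell [382.  238.7] 0.74 [ 0.473 -0.171  0.053]
cell [374.1 214.4] 0.58 [ 0.538 -0.147  0.065]
cell [370.5 263.8] 0.5 [ 0.405 -0.141  0.052]
checker [305.5 223.2] 0.89 [0.515 0.033 0.004]
entry [295.2 252.4] 0.7 [0.433 0.061 0.01 ]
rollers [306.5 220.8] 0.92 [0.52  0.032 0.025]
light_path [307.6 213.3] 0.64 [0.543 0.028 0.006]
light_path [380.9 239.3] 0.36 [ 0.472 -0.168  0.053]
stop_block [307.5 201.5] 0.53 [0.571 0.032 0.055]
stop_block [308.6 219.9] 0.3 [0.522 0.027 0.039]
salt [362.  172.9] 0.6 [ 0.652 -0.116  0.055]
mill [155.3 245.5] 0.69 [0.444 0.42  0.144]
side {'fx': 529.1090764648, 'fy': 529.1090764648, 'cx': 277.0618731070975, 'cy': 211.47778221526798, 'origin': array([ 0.21103704, -1.1321136
[... 818 characters left out ...]
1.0, 'q': array([-1.12619972,  0.68911077, -0.19457605,  1.56529375,  0.15730948,
        0.90249645, -0.21509722]), 'qd': array([-4.17909615e-05, -7.56691420e-04, -9.94632916e-04, -5.22850217e-04,
       -9.16312636e-04, -1.88072438e-03,  1.53627686e-03]), 'joint_torque': array([ 4.16832481e-04, -5.27523279e+01, -1.26658313e+00, -1.53742146e+01,
       -5.18976047e-02, -7.58594542e-04,  2.52921993e-06]), 'tool_pos': array([0.24958855, 0.57303074, 0.23873705]), 'eef_rot': array([2.03951343e-01, 9.78981026e-01, 3.60753416e-05, 1.21350698e-05]), 'contact_force': array([ 0.3320237 , -0.25079462, -0.36542022]), 'moment': array([0.00802362, 0.02815292, 0.00207392]), 'opening': 1.0005533923606913}
```

Run:
```python
import cv2,numpy as np
a=cv2.imread('pics/top0.png')[140:310,270:420]; b=cv2.imread('pics/side0.png')[190:350,220:400]
cv2.imwrite('pics/m0.png',np.hstack([cv2.resize(a,(380,600*380//400),interpolation=3)[:,:],cv2.resize(b,(420,570),interpolation=3)]))
```

```text
(no output)
```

View pics/m0.png

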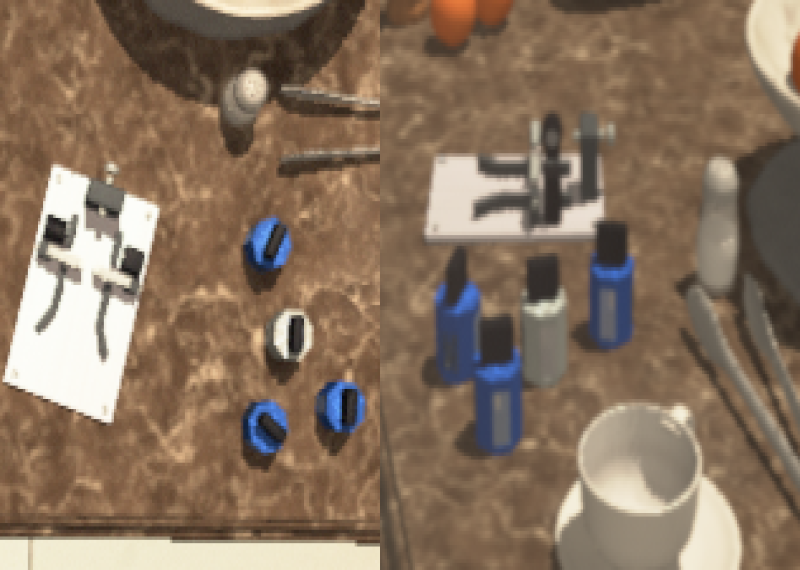

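View pics/top0.png

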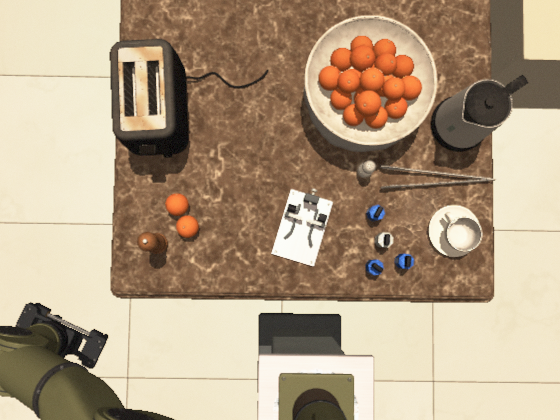

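```bash
cat > meas.py <<'E'
from h import *
def rect(s,mask,z):
    c=max(cv2.findContours(mask.astype(np.uint8),cv2.RETR_EXTERNAL,cv2.CHAIN_APPROX_NONE)[0],key=cv2.contourArea)[:,0]
    c=cv2.convexHull(c)[:,0]
    w=np.array([world(s,u,v,z=z)[:2] for u,v in c])*1000
    (x,y),(a,b),_=cv2.minAreaRect(w.astype(np.float32)); bx=cv2.boxPoints(((x,y),(a,b),_))
    e=max((bx[1]-bx[0],bx[2]-bx[1]),key=lambda q:np.hypot(*q))
    return (round(x,1),round(y,1)),round(a,1),round(b,1),round(np.degrees(np.arctan2(e[1],e[0]))%180,2)
E
python3 - <<'E'
from meas import *
for n in('top','side'):
    s=snap(n); C=cloud(s); col=s['color'].astype(int)
    o=viewer.outline_of(n,'checker')
    m=o[0]['pixels']; print(n,'checker outline',o[0]['conf'],rect(s,m,.008))
    white=(col.min(-1)>(150 if n=='top' else 120))&(np.abs(C[...,2]-.006)<.012)&(np.hypot(C[...,0]-.5,C[...,1]-.035)<.14)
    white=cv2.morphologyEx(white.astype(np.uint8),cv2.MORPH_CLOSE,np.ones((3,3)))
    print('white',rect(s,white,.008))
    near=(np.hypot(C[...,0]-.474,C[...,1]+.175)<.04)
    bar=near&(col.max(-1)<70)&(C[...,2]>.045); print('bar dark',bar.sum(),rect(s,bar,.078), np.round(np.median(C[bar],0),4))
    for x in viewer.outline_of(n,'cell_grip')[:4]: print('grip',x['conf'],np.round(x['at'],1),np.round(world(s,*x['at'],z=.078 if n=='top' else .064),4))
    for x in viewer.outline_of(n,'cell')[:4]: print('cell',x['conf'],np.round(x['at'],1), rect(s,x['pixels'],.05))
    z=s['z_map']
    for name,P in (('bed',(0.44,0.06)),):
        q=(np.hypot(C[...,0]-P[0],C[...,1]-P[1])<.02); print('bed z',np.median(C[q][:,2]))
    q=(np.hypot(C[...,0]-.42,C[...,1]+.08)<.02); print('table z',np.median(C[q][:,2]))
    if n=='top':
        cv2.imwrite('pics/cell.png',cv2.resize(cv2.cvtColor(s['color'],4)[190:290,270:420],(800,533),interpolation=cv2.INTER_CUBIC))
    o=np.array(s['origin'])
E
```

```text
top checker outline 0.69 ((588.5, 20.2), 45.1, 42.1, np.float32(0.99))
white ((504.0, 43.1), 125.0, 190.8, np.float32(164.03))
bar dark 49 ((470.7, -178.0), 24.1, 13.3, np.float32(0.09)) [ 0.4719 -0.1769  0.078 ]
grip 0.7 [383.6 239.8] [ 0.4698 -0.1702  0.078 ]
grip 0.6 [374.7 266.7] [ 0.3982 -0.1467  0.078 ]
grip 0.56 [406.5 259.6] [ 0.4183 -0.2312  0.078 ]
grip 0.49 [375.6 212.3] [ 0.5427 -0.1487  0.078 ]
cell 0.72 [373.4 212.5] ((544.5, -151.3), 35.5, 46.4, np.float32(90.99))
cell 0.51 [404.7 260.5] ((414.2, -229.0), 37.7, 49.0, np.float32(90.91))
cell 0.47 [381.9 241.8] ((470.1, -174.7), 37.9, 49.0, np.float32(90.94))
cell 0.47 [372.  266.5] ((398.1, -147.8), 35.0, 43.4, np.float32(90.91))
bed z 0.008656497022088816
table z 0.000159241988573533
side checker outline 0.58 ((517.0, 69.9), 209.8, 201.9, np.float32(70.54))
white ((500.3, 41.8), 129.7, 191.9, np.float32(162.48))
bar dark 139 ((462.7, -205.1), 49.7, 25.3, np.float32(74.82)) [ 0.4679 -0.1855  0.0669]
grip 0.97 [268.9 296.4] [ 0.4014 -0.2769  0.064 ]
grip 0.9 [253.2 277.4] [ 0.3875 -0.1973  0.064 ]
grip 0.67 [287.7 280.8] [ 0.452  -0.2315  0.064 ]
grip 0.65 [320.8 268.1] [ 0.533  -0.2023  0.064 ]
cell 0.95 [314.8 268.3] ((536.6, -176.8), 157.3, 40.9, np.float32(70.37))
cell 0.87 [270.4 296.3] ((410.5, -256.2), 142.8, 44.1, np.float32(77.11))
cell 0.83 [252.6 281. ] ((393.2, -171.7), 158.1, 40.6, np.float32(78.7))
cell 0.68 [286.2 281.7] ((464.6, -200.1), 159.2, 40.8, np.float32(74.67))
bed z 0.008115612694894192
table z -0.00031255595193713237
```

View pics/cell.png

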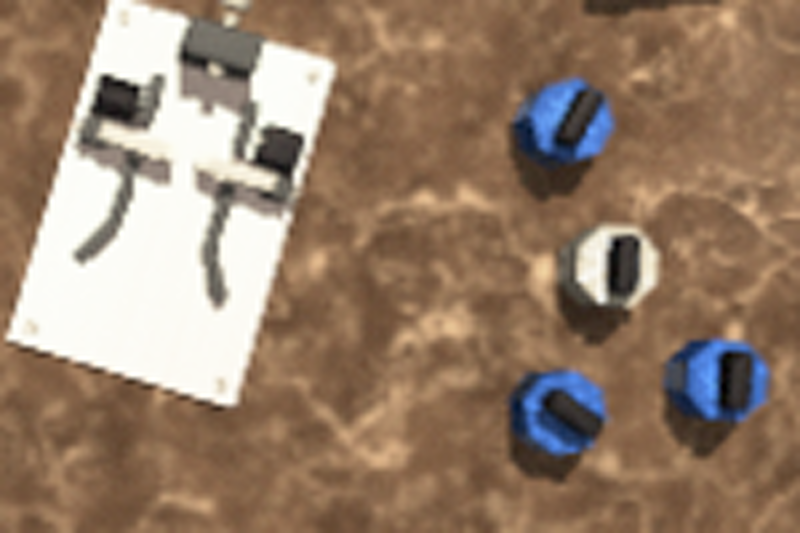

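```bash
cat >> meas.py <<'E'
K=8
def sub(s,roi,thr,dark,z,mask=None):
    u0,v0,u1,v1=roi
    g=s['color'].astype(np.float32).mean(-1)[v0:v1,u0:u1]
    G=cv2.resize(g,None,fx=K,fy=K,interpolation=cv2.INTER_CUBIC)
    m=((G<thr) if dark else (G>thr)).astype(np.uint8)
    cs=cv2.findContours(m,cv2.RETR_EXTERNAL,cv2.CHAIN_APPROX_NONE)[0]
    c=cv2.convexHull(max(cs,key=cv2.contourArea))[:,0]
    c=(c+.5)/K-.5+[u0,v0]
    w=np.array([world(s,u,v,z=z)[:2] for u,v in c])*1000
    return w
def summ(w):
    (x,y),(a,b),t=cv2.minAreaRect(w.astype(np.float32)); bx=cv2.boxPoints(((x,y),(a,b),t))
    e=max((bx[1]-bx[0],bx[2]-bx[1]),key=lambda q:np.hypot(*q))
    return np.round([x,y,a,b,(np.degrees(np.arctan2(e[1],e[0]))+90)%180-90],2)
E
python3 - <<'E'
from meas import *
s=snap('top')
for t in(130,150,170): print('bed top',summ(sub(s,(265,180,340,275),t,False,.008)))
for t in(45,60,75): print('bar top',summ(sub(s,(377,228,394,252),t,True,.078)))
s=snap('side')
for t in(110,130,150): print('bed side',summ(sub(s,(235,222,310,262),t,False,.008)))
C=cloud(s);g=s['color'].mean(-1)
m=(np.hypot(C[...,0]-.47,C[...,1]+.175)<.04)&(C[...,2]>.07)
print(np.median(C[m],0),C[m].min(0),C[m].max(0),m.sum())
E
```

```text
bed top [503.09  44.27 131.39 208.07 -15.33]
bed top [504.23  42.98 127.39 193.97 -16.02]
bed top [503.66  43.26 126.07 191.42 -16.01]
bar top [ 446.92 -161.36   11.93   19.61  -89.85]
bar top [ 470.66 -177.52   13.56   28.78   -2.68]
bar top [ 4.5423e+02 -1.6616e+02  3.1150e+01  2.9260e+01  1.5000e-01]
bed side [460.45  37.02 148.64 249.84 -53.6 ]
bed side [492.78  43.68 136.06 178.11 -16.86]
bed side [461.18  54.   130.62 108.2   73.55]
[ 0.46891647 -0.1844787   0.07572868] [ 0.45521667 -0.1905369   0.07009623] [ 0.4837768  -0.17490556  0.08020369] 74
```

play_rows --commands '[{"delta_rot": [0,0,-0.1156],"travel": [-0.949,-0.678,0],"gripper": 1},{"delta_rot": [0,0,-0.1156],"travel": [-0.949,-0.678,0],"gripper": 1},{"delta_rot": [0,0,-0.1156],"travel": [-0.949,-0.678,0],"gripper": 1},{"delta_rot": [0,0,-0.1156],"travel": [-0.949,-0.678,0],"gripper": 1}]' --force 20

```text
clock: 2.0
tool_pos: [0.3429, 0.4183, 0.2387]
eef_rot: [0.028, 1.0, -0.002, 0.001]
contact_force: [-1.0, 0.8, -0.5]
opening: 0.997
```

play_rows --commands '[{"delta_rot": [0,0,0],"travel": [-0.58,-0.973,0],"gripper": 1},{"delta_rot": [0,0,0],"travel": [-0.58,-0.973,0],"gripper": 1},{"delta_rot": [0,0,0],"travel": [-0.58,-0.973,0],"gripper": 1}]'

```text
clock: 2.38
tool_pos: [0.4204, 0.2717, 0.2389]
eef_rot: [0.024, 1.0, 0.0, 0.0]
contact_force: [0.6, 0.5, 0.2]
opening: 1.001
```

play_rows --commands '[{"delta_rot": [0,0,0],"travel": [-0.247,-0.99,0],"gripper": 1},{"delta_rot": [0,0,0],"travel": [-0.247,-0.99,0],"gripper": 1},{"delta_rot": [0,0,0],"travel": [-0.247,-0.99,0],"gripper": 1}]'

```text
clock: 2.75
tool_pos: [0.4499, 0.1202, 0.2387]
eef_rot: [0.026, 1.0, -0.001, 0.0]
contact_force: [1.0, 0.7, 0.1]
opening: 1.004
```

play_rows --commands '[{"delta_rot": [0,0,0],"travel": [-0.18,-0.993,0],"gripper": 1},{"delta_rot": [0,0,0],"travel": [-0.18,-0.993,0],"gripper": 1},{"delta_rot": [0,0,0],"travel": [-0.18,-0.993,0],"gripper": 1},{"delta_rot": [0,0,0],"travel": [-0.18,-0.993,0],"gripper": 1}]'

```text
clock: 3.25
tool_pos: [0.4699, -0.0284, 0.2387]
eef_rot: [0.026, 1.0, -0.0, 0.0]
contact_force: [-0.9, 0.1, -1.0]
opening: 1.001
```

play_rows --commands '[{"delta_rot": [0,0,0],"travel": [-0.052,-0.993,0.667],"gripper": 0},{"delta_rot": [0,0,0],"travel": [-0.052,-0.993,0.667],"gripper": 0},{"delta_rot": [0,0,0],"travel": [-0.052,-0.993,0.667],"gripper": 0},{"delta_rot": [0,0,0],"travel": [-0.052,-0.993,0.667],"gripper": 0},{"delta_rot": [0,0,0],"travel": [-0.052,-0.993,0.667],"gripper": 0}]'

```text
clock: 3.88
tool_pos: [0.4712, -0.1735, 0.1389]
eef_rot: [0.022, 1.0, 0.001, 0.001]
contact_force: [-0.2, 0.4, -0.8]
opening: 0.501
```

Run:
```python
from h import *
st=r.get_state(); print(st['tool_pos'],st['eef_rot'],st['opening'],st['clock'])
s=snap('side'); save(s,'s1.png'); cv2.imwrite('pics/s1c.png',cv2.resize(cv2.cvtColor(s['color'],4)[150:340,190:430],(758,600),interpolation=2))
```

```text
[ 0.4712215  -0.17349669  0.13893552] [2.22387294e-02 9.99751967e-01 9.98626972e-04 6.67479467e-04] 0.5014207214501527 3.875
```

View pics/s1c.png

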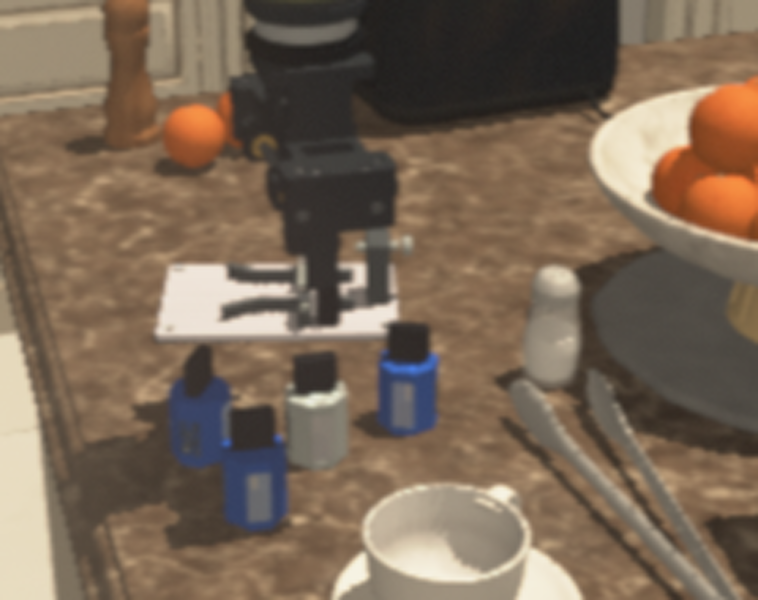

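play_rows --commands '[{"delta_rot": [0,0,0],"travel": [0,0,0.2],"gripper": 0},{"delta_rot": [0,0,0],"travel": [0,0,0.4],"gripper": 0},{"delta_rot": [0,0,0],"travel": [0,0,0.56],"gripper": 0},{"delta_rot": [0,0,0],"travel": [0,0,0.56],"gripper": 0},{"delta_rot": [0,0,0],"travel": [0,0,0.56],"gripper": 0}]'

```text
clock: 4.55
tool_pos: [0.4711, -0.1752, 0.0558]
eef_rot: [0.023, 1.0, 0.0, 0.001]
contact_force: [-0.4, 0.1, -0.6]
opening: 0.502
```

Run:
```python
from h import *
st=r.get_state(); print(st['tool_pos'],st['eef_rot'],st['contact_force'],st['clock'])
```

```text
[ 0.47107977 -0.1751607   0.05581986] [2.28712220e-02 9.99737892e-01 1.75364867e-04 1.01226725e-03] [-0.35139681  0.11161628 -0.61038675] 4.55
```

play_rows --commands '[{"delta_rot": [0,0,0],"travel": [0,-0.017,0.017],"gripper": 0},{"delta_rot": [0,0,0],"travel": [0,-0.017,0.017],"gripper": 0},{"delta_rot": [0,0,0],"travel": [0,-0.017,0.017],"gripper": -1},{"delta_rot": [0,0,0],"travel": [0,-0.017,0.017],"gripper": -1},{"delta_rot": [0,0,0],"travel": [0,-0.017,0.017],"gripper": -1},{"delta_rot": [0,0,0],"travel": [0,-0.017,0.017],"gripper": -1},{"delta_rot": [0,0,0],"travel": [0,-0.017,0.017],"gripper": -1},{"delta_rot": [0,0,0],"travel": [0,-0.017,0.017],"gripper": -1}]' --force 35

```text
clock: 5.55
tool_pos: [0.4698, -0.1789, 0.0521]
eef_rot: [0.024, 1.0, 0.0, -0.0]
contact_force: [0.4, -0.5, -0.9]
opening: 0.133
```

play_rows --commands '[{"delta_rot": [0,0,0],"travel": [0,0,-0.1],"gripper": -1},{"delta_rot": [0,0,0],"travel": [0,0,-0.35],"gripper": -1},{"delta_rot": [0,0,0],"travel": [0,0,-0.667],"gripper": -1},{"delta_rot": [0,0,0],"travel": [0,0,-0.667],"gripper": -1},{"delta_rot": [0,0,0.074],"travel": [0,0.3,-0.667],"gripper": -1},{"delta_rot": [0,0,0.074],"travel": [0.1,0.6,-0.667],"gripper": -1},{"delta_rot": [0,0,0.074],"travel": [0.2,0.99,-0.667],"gripper": -1},{"delta_rot": [0,0,0.074],"travel": [0.2,0.99,-0.667],"gripper": -1},{"delta_rot": [0,0,0.074],"travel": [0.2,0.99,-0.667],"gripper": -1},{"delta_rot": [0,0,0.074],"travel": [0.2,0.99,-0.667],"gripper": -1}]'

```text
clock: 6.8
tool_pos: [0.4468, -0.0308, 0.1517]
eef_rot: [0.141, 0.99, -0.0, -0.0]
contact_force: [-0.2, -0.5, -2.6]
opening: 0.135
```

```bash
cat > go.py <<'E'
from h import *
import sys
# usage: go.py x y z yaw  (checker-frame yaw target in deg of world; pos m)
def plan(p,yaw):
    st=r.get_state(); M=R.from_quat(st['eef_rot']); d=np.array(p)-st['tool_pos']
    X=np.array([-np.cos(np.radians(yaw)),-np.sin(np.radians(yaw)),0]); Z=np.array([0,0,-1.]); T=R.from_matrix(np.array([X,np.cross(Z,X),Z]).T)
    print('at',np.round(st['tool_pos'],4),'yaw',round(np.degrees(np.arctan2(*(-M.as_matrix()[1::-1,0]))),2),'F',np.round(st['contact_force'],1),'op',round(st['opening'],3),'t',st['clock'])
    print('travel',np.round(M.inv().apply(d)/.15,4),'rot',np.round((M.inv()*T).as_rotvec()/np.pi,4))
C0=np.array([.5039,.0431]); YAW=-16.0
def chk(x,y=0):
    c,s=np.cos(np.radians(YAW)),np.sin(np.radians(YAW)); return C0+np.array([c*x-s*y,s*x+c*y])
def inchk(p):
    c,s=np.cos(np.radians(YAW)),np.sin(np.radians(YAW)); d=np.array(p)[:2]-C0; return np.array([c*d[0]+s*d[1],-s*d[0]+c*d[1]])
E
python3 -c "
from go import *
plan([*chk(-.066),.152],YAW)"
```

```text
at [ 0.4468 -0.0308  0.1517] yaw -16.22 F [-0.2 -0.5 -2.6] op 0.135 t 6.8
travel [ 0.2123  0.5777 -0.0027] rot [-0.0003 -0.0002 -0.0012]
```

play_rows --commands '[{"delta_rot": [0,0,0],"travel": [0.21,0.578,0],"gripper": -1},{"delta_rot": [0,0,0],"travel": [0.21,0.578,0],"gripper": -1},{"delta_rot": [0,0,0],"travel": [0.21,0.578,0],"gripper": -1},{"delta_rot": [0,0,0],"travel": [0.21,0.578,0],"gripper": -1},{"delta_rot": [0,0,0],"travel": [0.21,0.578,0],"gripper": -1}]'

```text
clock: 7.42
tool_pos: [0.4407, 0.061, 0.1521]
eef_rot: [0.141, 0.99, -0.001, -0.0]
contact_force: [-0.2, -0.0, -1.9]
opening: 0.134
```

Run:
```python
from go import *
plan([*chk(-.066),.066],YAW); print(inchk(r.get_state()['tool_pos']))
s=snap('side'); cv2.imwrite('pics/s2c.png',cv2.resize(cv2.cvtColor(s['color'],4)[130:290,190:390],(750,600),interpolation=2))
```

```text
at [0.4407 0.061  0.1521] yaw -16.24 F [-0.2 -0.  -1.9] op 0.134 t 7.425
travel [0.0022 0.0022 0.5737] rot [-0.0003 -0.     -0.0014]
[-0.06566439 -0.00024646]
```

View pics/s2c.png

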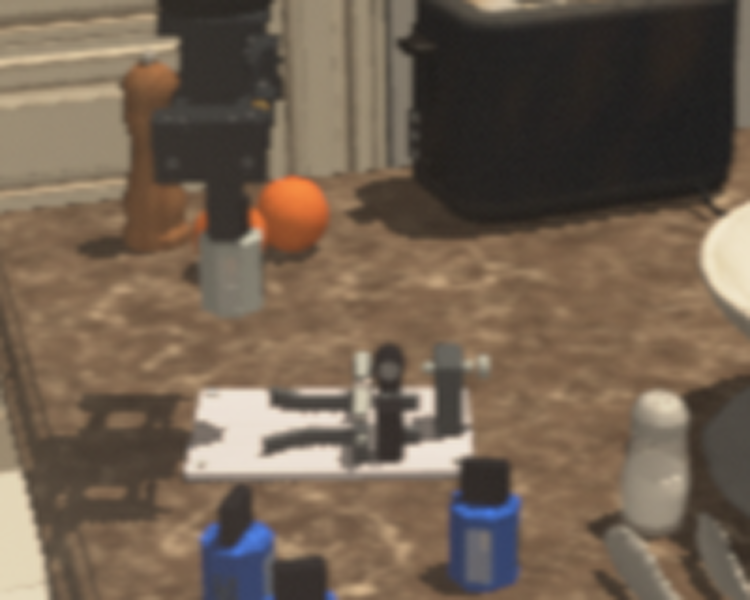

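play_rows --commands '[{"delta_rot": [0,0,0],"travel": [0,0,0.3],"gripper": -1},{"delta_rot": [0,0,0],"travel": [0,0,0.5],"gripper": -1},{"delta_rot": [0,0,0],"travel": [0,0,0.59],"gripper": -1},{"delta_rot": [0,0,0],"travel": [0,0,0.6],"gripper": -1},{"delta_rot": [0,0,0],"travel": [0,0,0.607],"gripper": -1},{"delta_rot": [0,0,0],"travel": [0,0,0.607],"gripper": -1},{"delta_rot": [0,0,0],"travel": [0,0,0.607],"gripper": -1}]'

```text
clock: 8.35
tool_pos: [0.441, 0.063, 0.0616]
eef_rot: [0.14, 0.99, 0.0, 0.001]
contact_force: [-1.1, -0.3, -0.7]
opening: 0.132
```

Run:
```python
from go import *
plan([*chk(-.02),.06],YAW); print(inchk(r.get_state()['tool_pos']))
from meas import *
s=snap('top'); save(s,'t3.png'); cv2.imwrite('pics/t3c.png',cv2.resize(cv2.cvtColor(s['color'],4)[180:280,265:365],(600,600),interpolation=2))
```

```text
at [0.441  0.063  0.0616] yaw -16.06 F [-1.1 -0.3 -0.7] op 0.132 t 8.35
travel [-0.3062 -0.0115  0.0112] rot [ 0.0002  0.0003 -0.0003]
[-0.06592278  0.00176706]
```

View pics/t3c.png

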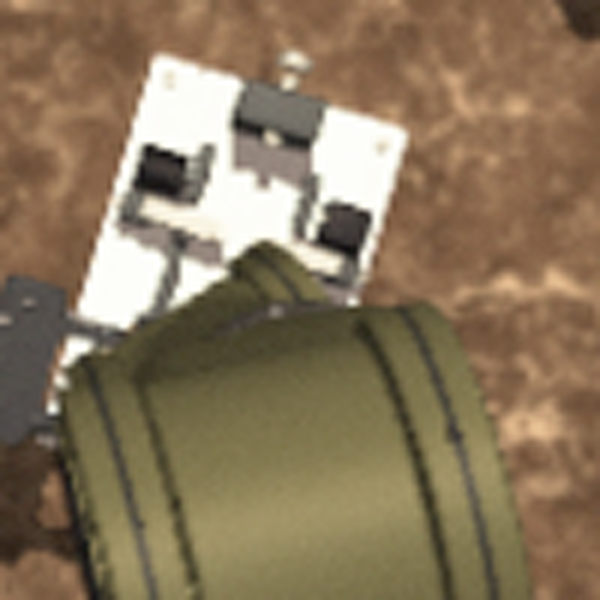

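play_rows --commands '[{"delta_rot": [0,0,0],"travel": [0,-0.012,0.008],"gripper": -1},{"delta_rot": [0,0,0],"travel": [0,-0.012,0.012],"gripper": -1},{"delta_rot": [0,0,0],"travel": [-0.06,-0.012,0.012],"gripper": -1},{"delta_rot": [0,0,0],"travel": [-0.12,-0.012,0.012],"gripper": -1},{"delta_rot": [0,0,0],"travel": [-0.17,-0.012,0.012],"gripper": -1},{"delta_rot": [0,0,0],"travel": [-0.17,-0.012,0.012],"gripper": -1}]'

```text
clock: 9.15
tool_pos: [0.4559, 0.0559, 0.0614]
eef_rot: [0.137, 0.991, -0.001, -0.007]
contact_force: [-16.2, 6.5, 40.5]
opening: 0.132
```

Run:
```python
from go import *
plan([*chk(-.02),.06],YAW); print(inchk(r.get_state()['tool_pos']))
```

```text
at [0.4559 0.0559 0.0614] yaw -15.76 F [-16.2   6.5  40.5] op 0.132 t 9.15
travel [-0.1979  0.0054  0.0066] rot [-0.0013 -0.0041  0.0014]
[-0.04966321 -0.00093244]
```

play_rows --commands '[{"delta_rot": [0,0,0],"travel": [0,0,-0.01],"gripper": -1},{"delta_rot": [0,0,0],"travel": [0,0,-0.01],"gripper": -1},{"delta_rot": [0,0,0],"travel": [0,0,-0.01],"gripper": -1}]'

```text
clock: 9.52
tool_pos: [0.4625, 0.054, 0.0617]
eef_rot: [0.139, 0.99, -0.001, -0.001]
contact_force: [-4.4, -0.4, 12.9]
opening: 0.132
```

Run:
```python
from go import *
plan([*chk(-.02),.0615],YAW); print(inchk(r.get_state()['tool_pos']))
```

```text
at [0.4625 0.054  0.0617] yaw -16.01 F [-4.4 -0.4 12.9] op 0.132 t 9.525
travel [-0.1519  0.0064  0.0006] rot [-0.0005 -0.0008 -0.0001]
[-0.0427779  -0.00095317]
```

play_rows --commands '[{"delta_rot": [0,0,0],"travel": [0,0.006,-0.004],"gripper": -1},{"delta_rot": [0,0,0],"travel": [-0.04,0.006,-0.004],"gripper": -1},{"delta_rot": [0,0,0],"travel": [-0.08,0.006,-0.004],"gripper": -1},{"delta_rot": [0,0,0],"travel": [-0.11,0.006,-0.004],"gripper": -1},{"delta_rot": [0,0,0],"travel": [-0.11,0.006,-0.004],"gripper": -1}]'

```text
clock: 10.15
tool_pos: [0.4791, 0.0501, 0.0618]
eef_rot: [0.14, 0.99, -0.001, -0.001]
contact_force: [-4.0, -0.6, 7.9]
opening: 0.133
```

```bash
cat >> go.py <<'E'
def rep(x=0):
    plan([*chk(x),.0615],YAW); st=r.get_state(); c,s=np.cos(np.radians(YAW)),np.sin(np.radians(YAW)); F=st['contact_force']
    print('chk mm',np.round(inchk(st['tool_pos'])*1000,2),'Fchk',np.round([c*F[0]+s*F[1],-s*F[0]+c*F[1],F[2]],1),'M',np.round(st['moment'],2))
E
python3 -c "
from go import *
rep(-.005)"
```

```text
at [0.4791 0.0501 0.0618] yaw -16.05 F [-4.  -0.6  7.9] op 0.133 t 10.15
travel [-0.1383  0.001   0.0016] rot [-0.0005 -0.0008 -0.0003]
chk mm [-25.74  -0.13] Fchk [-3.7 -1.7  7.9] M [0.02 0.87 0.03]
```

play_rows --commands '[{"delta_rot": [0,0,0],"travel": [-0.03,0,-0.002],"gripper": -1},{"delta_rot": [0,0,0],"travel": [-0.06,0,-0.002],"gripper": -1},{"delta_rot": [0,0,0],"travel": [-0.1,0,-0.002],"gripper": -1},{"delta_rot": [0,0,0],"travel": [-0.14,0,-0.002],"gripper": -1},{"delta_rot": [0,0,0],"travel": [-0.14,0,-0.002],"gripper": -1}]'

```text
clock: 10.78
tool_pos: [0.5008, 0.0444, 0.0618]
eef_rot: [0.14, 0.99, -0.0, -0.0]
contact_force: [-2.5, 0.0, 4.5]
opening: 0.133
```

```bash
python3 -c "
from go import *
rep(.01)"
```

```text
at [0.5008 0.0444 0.0618] yaw -16.07 F [-2.5  0.   4.5] op 0.133 t 10.775
travel [-0.0891 -0.0023  0.0022] rot [-0.0001 -0.0001 -0.0004]
chk mm [-3.36  0.36] Fchk [-2.4 -0.7  4.5] M [-0.01  0.54 -0.04]
```

play_rows --commands '[{"delta_rot": [0,0,0],"travel": [-0.03,0,0],"gripper": -1},{"delta_rot": [0,0,0],"travel": [-0.06,0,0],"gripper": -1},{"delta_rot": [0,0,0],"travel": [-0.09,0,0],"gripper": -1},{"delta_rot": [0,0,0],"travel": [-0.12,0,0],"gripper": -1},{"delta_rot": [0,0,0],"travel": [-0.14,0,0],"gripper": -1},{"delta_rot": [0,0,0],"travel": [-0.14,0,0],"gripper": -1}]'

```text
clock: 11.52
tool_pos: [0.5135, 0.0404, 0.0621]
eef_rot: [0.138, 0.99, -0.001, -0.007]
contact_force: [-15.3, 4.9, 22.3]
opening: 0.133
```

```bash
python3 -c "
from go import *
rep(.03)"
```

```text
at [0.5135 0.0404 0.0621] yaw -15.88 F [-15.3   4.9  22.3] op 0.133 t 11.525
travel [-0.1338 -0.0008  0.0026] rot [-0.0013 -0.0041  0.0007]
chk mm [9.94 0.08] Fchk [-16.    0.5  22.3] M [ 1.36  3.92 -0.04]
```

play_rows --commands '[{"delta_rot": [0,0,0],"travel": [0,0,-0.004],"gripper": -1},{"delta_rot": [0,0,0],"travel": [0,0,-0.006],"gripper": -1},{"delta_rot": [0,0,0],"travel": [0,0,-0.006],"gripper": -1}]'

```text
clock: 11.9
tool_pos: [0.5149, 0.0399, 0.0623]
eef_rot: [0.138, 0.99, -0.001, -0.006]
contact_force: [-11.9, 3.3, 11.8]
opening: 0.131
```

```bash
python3 -c "
from go import *
rep(.03)"
```

```text
at [0.5149 0.0399 0.0623] yaw -15.92 F [-11.9   3.3  11.8] op 0.131 t 11.9
travel [-0.1238  0.0003  0.0043] rot [-0.0012 -0.0034  0.0004]
chk mm [11.44 -0.07] Fchk [-12.3  -0.1  11.8] M [1.   2.93 0.04]
```

play_rows --commands '[{"delta_rot": [0,0,0],"travel": [-0.01,0,-0.002],"gripper": -1},{"delta_rot": [0,0,0],"travel": [-0.02,0,-0.002],"gripper": -1},{"delta_rot": [0,0,0],"travel": [-0.03,0,-0.002],"gripper": -1},{"delta_rot": [0,0,0],"travel": [-0.03,0,-0.002],"gripper": -1}]'

```text
clock: 12.4
tool_pos: [0.5196, 0.0384, 0.0624]
eef_rot: [0.139, 0.99, -0.001, -0.005]
contact_force: [-11.5, 2.5, 9.2]
opening: 0.129
```

```bash
python3 -c "
from go import *
rep(.03)"
```

```text
at [0.5196 0.0384 0.0624] yaw -15.95 F [-11.5   2.5   9.2] op 0.129 t 12.4
travel [-0.0911  0.0013  0.0051] rot [-0.0012 -0.0033  0.0003]
chk mm [16.35 -0.21] Fchk [-11.7  -0.7   9.2] M [ 0.83  2.66 -0.04]
```

play_rows --commands '[{"delta_rot": [0,0,0],"travel": [-0.01,0,-0.002],"gripper": -1},{"delta_rot": [0,0,0],"travel": [-0.02,0,-0.002],"gripper": -1},{"delta_rot": [0,0,0],"travel": [-0.03,0,-0.002],"gripper": -1},{"delta_rot": [0,0,0],"travel": [-0.03,0,-0.002],"gripper": -1}]'

```text
clock: 12.9
tool_pos: [0.5306, 0.0361, 0.0629]
eef_rot: [0.14, 0.99, 0.0, 0.001]
contact_force: [0.0, -0.4, -5.3]
opening: 0.134
```

Run:
```python
from go import *
rep(.03)
s=snap('side'); cv2.imwrite('pics/s4c.png',cv2.resize(cv2.cvtColor(s['color'],4)[170:270,230:355],(750,600),interpolation=2))
```

```text
at [0.5306 0.0361 0.0629] yaw -16.08 F [ 0.  -0.4 -5.3] op 0.134 t 12.9
travel [-0.016  -0.0041  0.009 ] rot [ 0.0001  0.0003 -0.0005]
chk mm [27.61  0.62] Fchk [ 0.1 -0.4 -5.3] M [-0.04 -0.07 -0.  ]
```

View pics/s4c.png

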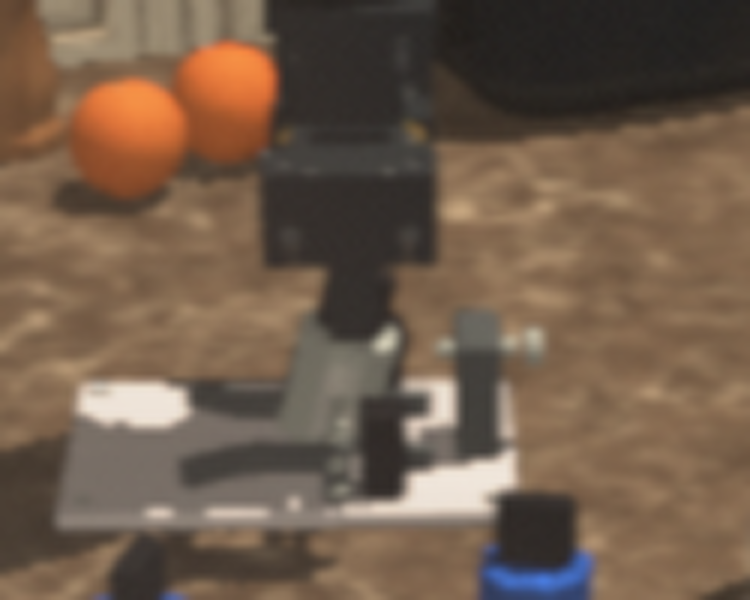

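play_rows --commands '[{"delta_rot": [0,0,0],"travel": [0,0,0],"gripper": -1},{"delta_rot": [0,0,0],"travel": [0,0,0],"gripper": -1},{"delta_rot": [0,-0.02,0],"travel": [0,0,0],"gripper": -1},{"delta_rot": [0,-0.04,0],"travel": [0,0,0],"gripper": -1},{"delta_rot": [0,-0.06,0],"travel": [0,0,0],"gripper": -1},{"delta_rot": [0,-0.083,0],"travel": [0,0,0],"gripper": -1},{"delta_rot": [0,-0.083,0],"travel": [0,0,0],"gripper": -1}]' --force 60

```text
clock: 13.82
tool_pos: [0.5127, 0.0384, 0.0595]
eef_rot: [0.133, 0.989, -0.026, 0.062]
contact_force: [16.9, 18.5, 19.7]
opening: 0.129
```

Run:
```python
from go import *
rep(.03)
s=snap('side'); cv2.imwrite('pics/s5c.png',cv2.resize(cv2.cvtColor(s['color'],4)[170:270,230:355],(750,600),interpolation=2))
```

```text
at [0.5127 0.0384 0.0595] yaw -15.16 F [16.9 18.5 19.7] op 0.129 t 13.825
travel [-0.136   0.0121  0.0038] rot [-0.0107  0.0414  0.004 ]
chk mm [ 9.72 -2.09] Fchk [11.2 22.4 19.7] M [ 4.61 -4.26  0.68]
```

View pics/s5c.png

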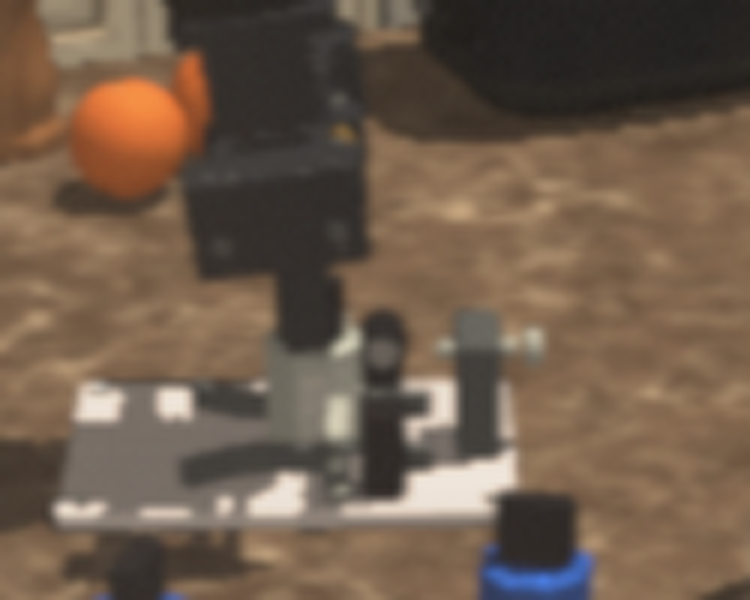

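play_rows --commands '[{"delta_rot": [0,0.02,0],"travel": [0.1,0,-0.033],"gripper": -1},{"delta_rot": [0,0.04,0],"travel": [0.17,0,-0.053],"gripper": -1},{"delta_rot": [0,0.04,0],"travel": [0.227,0,-0.068],"gripper": -1},{"delta_rot": [0,0.04,0],"travel": [0.227,0,-0.068],"gripper": -1},{"delta_rot": [0,0.04,0],"travel": [0.227,0,-0.068],"gripper": -1}]'

```text
clock: 14.5
tool_pos: [0.4687, 0.0456, 0.0629]
eef_rot: [0.135, 0.991, -0.021, -0.008]
contact_force: [0.7, 15.4, 5.8]
opening: 0.129
```

Run:
```python
from go import *
rep(-.01)
s=snap('side'); cv2.imwrite('pics/s6c.png',cv2.resize(cv2.cvtColor(s['color'],4)[170:270,230:355],(750,600),interpolation=2))
```

```text
at [0.4687 0.0456 0.0629] yaw -15.57 F [ 0.7 15.4  5.8] op 0.129 t 14.5
travel [-0.1638  0.0473  0.0055] rot [-0.0141 -0.0034  0.0025]
chk mm [-34.5   -7.24] Fchk [-3.6 15.   5.8] M [ 3.9  -0.26 -0.11]
```

View pics/s6c.png

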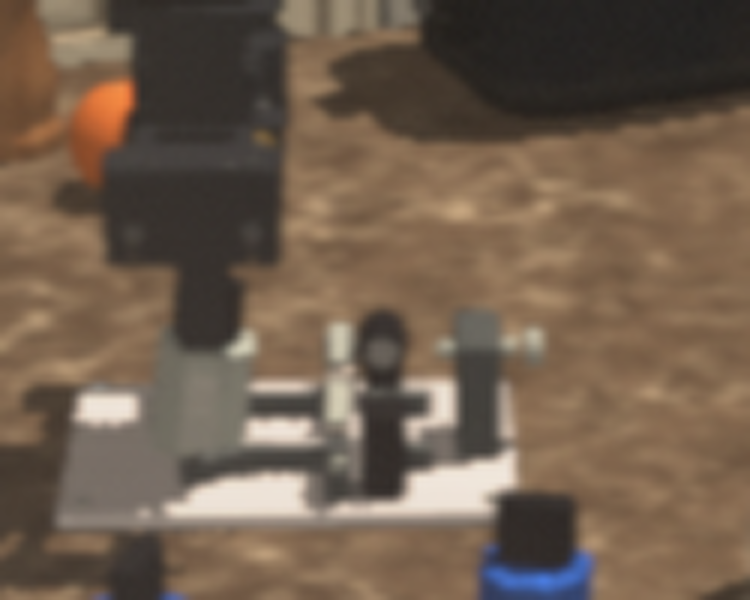

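Run:
```python
from go import *
st=r.get_state(); print(np.round(st['q'],3)); rep(-.06)
```

```text
[ 0.022  0.849 -0.393  2.119  0.945  0.405  0.139]
at [0.4687 0.0456 0.0629] yaw -15.56 F [ 1.1 15.9  4.8] op 0.133 t 14.55
travel [0.1695 0.05   0.009 ] rot [-0.0141 -0.0034  0.0025]
chk mm [-34.5   -7.24] Fchk [-3.3 15.6  4.8] M [ 3.91 -0.26 -0.1 ]
```

play_rows --commands '[{"delta_rot": [0,0,0],"travel": [0,0.03,-0.1],"gripper": -1},{"delta_rot": [0,0,0],"travel": [0,0.05,-0.2],"gripper": -1},{"delta_rot": [0,0,0],"travel": [0,0.05,-0.35],"gripper": -1},{"delta_rot": [0,0,0],"travel": [0,0.05,-0.35],"gripper": -1},{"delta_rot": [0,0,0],"travel": [0,0.05,-0.35],"gripper": -1}]'

```text
clock: 15.18
tool_pos: [0.468, 0.0443, 0.1128]
eef_rot: [0.139, 0.99, -0.032, -0.012]
contact_force: [0.2, -1.5, -1.6]
opening: 0.132
```

Run:
```python
from go import *
st=r.get_state(); print(np.round(st['q'],3)); YAW=-16; rep(-.066)
plan([*chk(-.066),.12],-16)
```

```text
[ 0.082  0.769 -0.505  2.086  0.805  0.556  0.253]
at [0.468  0.0443 0.1128] yaw -16.03 F [ 0.2 -1.5 -1.6] op 0.132 t 15.175
travel [0.2024 0.0812 0.3404] rot [-0.0212 -0.005  -0.    ]
chk mm [-34.83  -8.77] Fchk [ 0.6 -1.4 -1.6] M [ 0.1  -0.04  0.08]
at [0.468  0.0443 0.1128] yaw -16.03 F [ 0.2 -1.5 -1.6] op 0.132 t 15.175
travel [ 0.2086  0.0552 -0.0487] rot [-0.0212 -0.005  -0.    ]
```

play_rows --commands '[{"delta_rot": [-0.021,-0.005,0],"travel": [0.209,0.055,-0.049],"gripper": -1},{"delta_rot": [-0.021,-0.005,0],"travel": [0.209,0.055,-0.049],"gripper": -1},{"delta_rot": [-0.021,-0.005,0],"travel": [0.209,0.055,-0.049],"gripper": -1},{"delta_rot": [-0.021,-0.005,0],"travel": [0.209,0.055,-0.049],"gripper": -1},{"delta_rot": [-0.021,-0.005,0],"travel": [0.209,0.055,-0.049],"gripper": -1}]'

```text
clock: 15.8
tool_pos: [0.441, 0.0617, 0.1201]
eef_rot: [0.139, 0.99, -0.0, -0.0]
contact_force: [1.1, -0.8, -1.7]
opening: 0.131
```

Run:
```python
from go import *
rep(-.066)
s=snap('side'); save(s,'s7.png'); cv2.imwrite('pics/s7c.png',cv2.resize(cv2.cvtColor(s['color'],4)[150:250,200:325],(750,600),interpolation=2))
```

```text
at [0.441  0.0617 0.1201] yaw -16.01 F [ 1.1 -0.8 -1.7] op 0.131 t 15.8
travel [ 0.0028 -0.0034  0.3909] rot [-0.0001 -0.     -0.0001]
chk mm [-65.58   0.52] Fchk [ 1.3 -0.4 -1.7] M [0.03 0.05 0.05]
```

View pics/s7c.png

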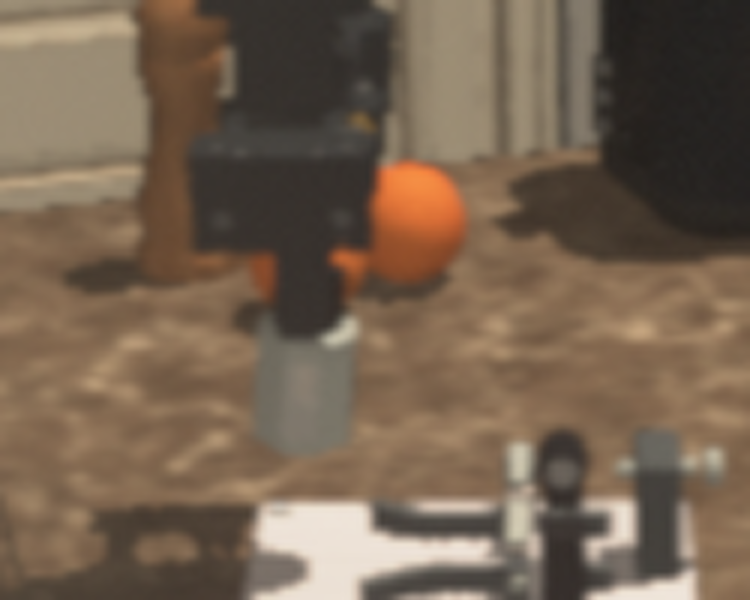

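play_rows --commands '[{"delta_rot": [0,0,0],"travel": [0,-0.003,0.2],"gripper": -1},{"delta_rot": [0,0,0],"travel": [0,-0.003,0.33],"gripper": -1},{"delta_rot": [0,0,0],"travel": [0,-0.003,0.375],"gripper": -1},{"delta_rot": [0,0,0],"travel": [0,-0.003,0.381],"gripper": -1},{"delta_rot": [0,0,0],"travel": [0,-0.003,0.381],"gripper": -1},{"delta_rot": [0,0,0],"travel": [0,-0.003,0.381],"gripper": -1}]'

```text
clock: 16.6
tool_pos: [0.4407, 0.0613, 0.0638]
eef_rot: [0.139, 0.99, 0.0, 0.0]
contact_force: [-0.6, -0.5, -1.5]
opening: 0.127
```

```bash
python3 -c "
from go import *
rep(-.066)"
```

```text
at [0.4407 0.0613 0.0638] yaw -15.99 F [-0.6 -0.5 -1.5] op 0.127 t 16.6
travel [ 0.0015 -0.0002  0.0151] rot [0.0001 0.0002 0.    ]
chk mm [-6.578e+01  3.000e-02] Fchk [-0.4 -0.6 -1.5] M [-0.05 -0.02  0.  ]
```

play_rows --commands '[{"delta_rot": [0,0,0],"travel": [0,0,0.01],"gripper": -1},{"delta_rot": [0,0,0],"travel": [0,0,0.01],"gripper": -1},{"delta_rot": [0,0,0],"travel": [0,0,0.01],"gripper": -0.4},{"delta_rot": [0,0,0],"travel": [0,0,0.01],"gripper": -0.4},{"delta_rot": [0,0,0],"travel": [0,0,0.01],"gripper": -0.4},{"delta_rot": [0,0,0],"travel": [0,0,0.013],"gripper": -0.4},{"delta_rot": [0,0,0],"travel": [0,0,0.013],"gripper": -1},{"delta_rot": [0,0,0],"travel": [0,0,0.013],"gripper": -1},{"delta_rot": [0,0,0],"travel": [0,0,0.013],"gripper": -1},{"delta_rot": [0,0,0],"travel": [0,0,0.013],"gripper": -1}]' --force 60

```text
clock: 17.85
tool_pos: [0.4403, 0.0612, 0.0613]
eef_rot: [0.139, 0.99, -0.0, -0.0]
contact_force: [0.9, -0.4, -0.6]
opening: 0.131
```

```bash
python3 -c "
from go import *
rep(-.01)"
```

```text
at [0.4403 0.0612 0.0613] yaw -15.98 F [ 0.9 -0.4 -0.6] op 0.131 t 17.85
travel [-0.3742  0.0006 -0.0017] rot [-0.0001 -0.0001  0.0001]
chk mm [-66.14  -0.12] Fchk [ 1.  -0.1 -0.6] M [-0.03 -0.01 -0.03]
```

play_rows --commands '[{"delta_rot": [0,0,0],"travel": [0,0,-0.004],"gripper": -1},{"delta_rot": [0,0,0],"travel": [-0.1,0,-0.004],"gripper": -1},{"delta_rot": [0,0,0],"travel": [-0.2,0,-0.004],"gripper": -1},{"delta_rot": [0,0,0],"travel": [-0.26,0,-0.004],"gripper": -1},{"delta_rot": [0,0,0],"travel": [-0.32,0,-0.004],"gripper": -1},{"delta_rot": [0,0,0],"travel": [-0.37,0,-0.004],"gripper": -1},{"delta_rot": [0,0,0],"travel": [-0.4,0,-0.004],"gripper": -1},{"delta_rot": [0,0,0],"travel": [-0.4,0,-0.004],"gripper": -1}]'

```text
clock: 18.85
tool_pos: [0.4981, 0.0447, 0.0618]
eef_rot: [0.139, 0.99, -0.0, -0.0]
contact_force: [-0.1, -0.3, -2.1]
opening: 0.133
```

```bash
python3 -c "
from go import *
rep(0.01)"
```

```text
at [0.4981 0.0447 0.0618] yaw -15.99 F [-0.1 -0.3 -2.1] op 0.133 t 18.85
travel [-0.1066  0.0003  0.0021] rot [-0.0001 -0.0001  0.0001]
chk mm [-5.99 -0.05] Fchk [-0.  -0.3 -2.1] M [ 0.04 -0.02  0.01]
```

play_rows --commands '[{"delta_rot": [0,0,0],"travel": [-0.03,0,0],"gripper": -1},{"delta_rot": [0,0,0],"travel": [-0.06,0,0],"gripper": -1},{"delta_rot": [0,0,0],"travel": [-0.08,0,0],"gripper": -1},{"delta_rot": [0,0,0],"travel": [-0.1,0,0],"gripper": -1},{"delta_rot": [0,0,0],"travel": [-0.1,0,0],"gripper": -1}]'

```text
clock: 19.48
tool_pos: [0.5118, 0.0406, 0.0617]
eef_rot: [0.139, 0.99, -0.0, -0.001]
contact_force: [-4.2, 1.7, 0.9]
opening: 0.13
```

```bash
python3 -c "
from go import *
rep(0.02)"
```

```text
at [0.5118 0.0406 0.0617] yaw -15.97 F [-4.2  1.7  0.9] op 0.13 t 19.475
travel [-0.0782  0.0014  0.0014] rot [-0.0002 -0.0004  0.0001]
chk mm [ 8.27 -0.22] Fchk [-4.5  0.4  0.9] M [0.34 1.11 0.  ]
```

play_rows --commands '[{"delta_rot": [0,0,0],"travel": [-0.01,0,0],"gripper": -1},{"delta_rot": [0,0,0],"travel": [-0.025,0,0],"gripper": -1},{"delta_rot": [0,0,0],"travel": [-0.04,0,0],"gripper": -1},{"delta_rot": [0,0,0],"travel": [-0.04,0,0],"gripper": -1}]'

```text
clock: 19.98
tool_pos: [0.5172, 0.039, 0.0617]
eef_rot: [0.139, 0.99, -0.0, -0.001]
contact_force: [-5.0, 2.4, 0.6]
opening: 0.132
```

```bash
python3 -c "
from go import *
rep(0.02)"
```

```text
at [0.5172 0.039  0.0617] yaw -15.96 F [-5.   2.4  0.6] op 0.132 t 19.975
travel [-0.0406  0.0017  0.0009] rot [-0.0003 -0.0006  0.0002]
chk mm [13.91 -0.26] Fchk [-5.5  0.9  0.6] M [0.43 1.27 0.02]
```

play_rows --commands '[{"delta_rot": [0,0,0],"travel": [-0.015,0,0],"gripper": -1},{"delta_rot": [0,0,0],"travel": [-0.03,0,0],"gripper": -1},{"delta_rot": [0,0,0],"travel": [-0.04,0,0],"gripper": -1},{"delta_rot": [0,0,0],"travel": [-0.04,0,0],"gripper": -1}]'

```text
clock: 20.48
tool_pos: [0.5251, 0.0369, 0.0619]
eef_rot: [0.139, 0.99, -0.0, 0.001]
contact_force: [-0.0, 1.2, -4.7]
opening: 0.131
```

Run:
```python
from go import *
rep(.03)
a=cv2.cvtColor(snap('side')['color'],4)
cv2.imwrite('pics/s8.png',a); cv2.imwrite('pics/s8c.png',cv2.resize(a[170:270,230:355],(750,600),interpolation=2))
```

```text
at [0.5251 0.0369 0.0619] yaw -16.02 F [-0.   1.2 -4.7] op 0.131 t 20.475
travel [-0.0531  0.0006  0.0024] rot [ 0.      0.0004 -0.0001]
chk mm [22.04 -0.08] Fchk [-0.4  1.1 -4.7] M [-0.03 -0.1  -0.01]
```

```bash
cat > tilt.py <<'E'
from go import *
def tilt(s):
    P=cloud(s); c,sn=np.cos(np.radians(YAW)),np.sin(np.radians(YAW))
    d=P[...,:2]-C0; X=(c*d[...,0]+sn*d[...,1])*1000; Y=(-sn*d[...,0]+c*d[...,1])*1000; Z=P[...,2]*1000
    col=s['color'].astype(int)
    for z in range(28,88,5):
        m=(abs(Z-z)<2.5)&(Y>-27)&(Y<10)&(X>-20)&(X<62); x=X[m]
        if len(x): print(z,'x',np.round([x.min(),x.max()],1),'y',np.round(np.median(Y[m]),1),'n',m.sum(),'lum',col[m].mean().round())
if __name__=='__main__': tilt(snap('side'))
E
python3 tilt.py
```

```text
28 x [-1.1 26.7] y -18.8 n 16 lum 119.0
33 x [-3.6 36.9] y -18.1 n 19 lum 106.0
38 x [-3.5 37. ] y -13.7 n 27 lum 106.0
43 x [-3.6 37.1] y -16.9 n 36 lum 113.0
48 x [-3.2 34.6] y -17.4 n 28 lum 114.0
53 x [-3.1 34.7] y -16.2 n 21 lum 110.0
58 x [-3.3 34.8] y -11.6 n 60 lum 105.0
63 x [ 2.1 27.4] y -12.7 n 13 lum 66.0
68 x [ 2.3 29.9] y -17.7 n 19 lum 58.0
73 x [ 2.4 30.1] y -18.8 n 24 lum 52.0
78 x [ 2.6 30.1] y -18.5 n 15 lum 51.0
83 x [ 2.5 30.2] y -19.1 n 29 lum 50.0
```

play_rows --commands '[{"delta_rot": [0,0,0],"travel": [-0.015,0,0.003],"gripper": -1},{"delta_rot": [0,0,0],"travel": [-0.03,0,0.003],"gripper": -1},{"delta_rot": [0,0,0],"travel": [-0.045,0,0.003],"gripper": -1},{"delta_rot": [0,0,0],"travel": [-0.06,0,0.003],"gripper": -1},{"delta_rot": [0,0,0],"travel": [-0.06,0,0.003],"gripper": -1}]'

```text
clock: 21.2
tool_pos: [0.5332, 0.0348, 0.0616]
eef_rot: [0.139, 0.99, 0.0, 0.0]
contact_force: [1.0, -0.7, 1.0]
opening: 0.132
```

```bash
python3 -c "
from tilt import *
rep(0.04)"
```

```text
at [0.5332 0.0348 0.0616] yaw -15.99 F [ 1.  -0.7  1. ] op 0.132 t 21.2
travel [-0.0636 -0.0006  0.0006] rot [0.     0.0002 0.0001]
chk mm [30.45  0.09] Fchk [ 1.1 -0.4  1. ] M [-0.03 -0.1  -0.02]
```

play_rows --commands '[{"delta_rot": [0,0,0],"travel": [-0.01,0,0],"gripper": -1},{"delta_rot": [0,0,0],"travel": [-0.02,0,0],"gripper": -1},{"delta_rot": [0,0,0],"travel": [-0.03,0,0],"gripper": -1},{"delta_rot": [0,0,0],"travel": [-0.04,0,0],"gripper": -1},{"delta_rot": [0,0,0],"travel": [-0.04,0,0],"gripper": -1}]'

```text
clock: 21.82
tool_pos: [0.5403, 0.0326, 0.0616]
eef_rot: [0.139, 0.99, 0.0, 0.001]
contact_force: [4.3, -1.1, -0.9]
opening: 0.129
```

```bash
python3 -c "
from tilt import *
rep(0.04)"
```

```text
at [0.5403 0.0326 0.0616] yaw -16.04 F [ 4.3 -1.1 -0.9] op 0.129 t 21.825
travel [-0.0142  0.0002  0.0004] rot [ 0.0001  0.0009 -0.0002]
chk mm [ 3.786e+01 -2.000e-02] Fchk [ 4.5  0.1 -0.9] M [-0.29 -1.23  0.04]
```

play_rows --commands '[{"delta_rot": [0,0,0],"travel": [-0.01,0,0],"gripper": -1},{"delta_rot": [0,0,0],"travel": [-0.02,0,0],"gripper": -1},{"delta_rot": [0,0,0],"travel": [-0.03,0,0],"gripper": -1},{"delta_rot": [0,0,0],"travel": [-0.03,0,0],"gripper": -1}]'

```text
clock: 22.32
tool_pos: [0.543, 0.0319, 0.0615]
eef_rot: [0.139, 0.99, -0.0, 0.0]
contact_force: [3.6, -0.7, -1.0]
opening: 0.131
```

```bash
python3 -c "
from tilt import *
rep(0.04)"
```

```text
at [0.543  0.0319 0.0615] yaw -15.98 F [ 3.6 -0.7 -1. ] op 0.131 t 22.325
travel [ 0.0045 -0.0003 -0.0002] rot [-0.      0.0001  0.0001]
chk mm [40.68  0.05] Fchk [ 3.7  0.4 -1. ] M [-0.24 -1.05  0.  ]
```

play_rows --commands '[{"delta_rot": [0,0,0],"travel": [-0.01,0,0],"gripper": -1},{"delta_rot": [0,0,0],"travel": [-0.02,0,0],"gripper": -1},{"delta_rot": [0,0,0],"travel": [-0.02,0,0],"gripper": -1}]'

```text
clock: 22.7
tool_pos: [0.5457, 0.0311, 0.0614]
eef_rot: [0.139, 0.99, -0.0, -0.0]
contact_force: [4.0, -1.0, -0.1]
opening: 0.132
```

```bash
python3 -c "
from tilt import *
rep(0.04)"
```

```text
at [0.5457 0.0311 0.0614] yaw -15.98 F [ 4.  -1.  -0.1] op 0.132 t 22.7
travel [ 0.0233  0.     -0.0005] rot [-0.0001 -0.      0.0001]
chk mm [43.5 -0. ] Fchk [ 4.1  0.1 -0.1] M [-0.23 -0.9   0.  ]
```

Still drawn on by the rollers; no screw yet.

play_rows --commands '[{"delta_rot": [0,0,0],"travel": [-0.01,0,-0.001],"gripper": -1},{"delta_rot": [0,0,0],"travel": [-0.02,0,-0.001],"gripper": -1},{"delta_rot": [0,0,0],"travel": [-0.02,0,-0.001],"gripper": -1}]'

```text
clock: 23.08
tool_pos: [0.5485, 0.0302, 0.0615]
eef_rot: [0.139, 0.99, -0.0, -0.0]
contact_force: [3.4, -0.4, -1.4]
opening: 0.132
```

```bash
python3 -c "
from tilt import *
rep(0.04);tilt(snap('side'))"
```

```text
at [0.5485 0.0302 0.0615] yaw -15.98 F [ 3.4 -0.4 -1.4] op 0.132 t 23.075
travel [ 0.0425  0.0007 -0.0003] rot [-0.0001 -0.0001  0.0001]
chk mm [46.38 -0.1 ] Fchk [ 3.3  0.6 -1.4] M [-0.19 -0.77  0.01]
28 x [24.2 59.6] y -17.1 n 14 lum 115.0
33 x [19.1 59.5] y -13.9 n 12 lum 117.0
38 x [24.4 59.6] y -15.1 n 20 lum 113.0
43 x [17.  59.7] y -17.8 n 29 lum 110.0
48 x [22.  59.7] y -18.3 n 29 lum 114.0
53 x [22.1 59.8] y -17.1 n 32 lum 109.0
58 x [22.1 60.1] y -11.8 n 52 lum 106.0
63 x [27.3 54.7] y -13.9 n 13 lum 64.0
68 x [27.4 54.7] y -16.9 n 20 lum 56.0
73 x [27.5 54.8] y -18.4 n 21 lum 55.0
78 x [27.6 54.9] y -18.9 n 23 lum 51.0
83 x [27.6 54.8] y -18.7 n 20 lum 50.0
```

play_rows --commands '[{"delta_rot": [0,0,0],"travel": [-0.007,0,0],"gripper": -1},{"delta_rot": [0,0,0],"travel": [-0.014,0,0],"gripper": -1},{"delta_rot": [0,0,0],"travel": [-0.02,0,0],"gripper": -1},{"delta_rot": [0,0,0],"travel": [-0.02,0,0],"gripper": -1}]'

```text
clock: 23.62
tool_pos: [0.5492, 0.03, 0.0613]
eef_rot: [0.138, 0.99, -0.0, -0.002]
contact_force: [-5.4, 2.3, 3.6]
opening: 0.13
```

```bash
python3 -c "
from tilt import *
rep(0.04)"
```

```text
at [0.5492 0.03   0.0613] yaw -15.92 F [-5.4  2.3  3.6] op 0.13 t 23.625
travel [ 0.0475  0.001  -0.0009] rot [-0.0004 -0.0012  0.0005]
chk mm [47.13 -0.14] Fchk [-5.8  0.7  3.6] M [ 0.33  1.   -0.02]
```

play_rows --commands '[{"delta_rot": [0,0,0],"travel": [-0.004,0,-0.001],"gripper": -1},{"delta_rot": [0,0,0],"travel": [-0.008,0,-0.002],"gripper": -1},{"delta_rot": [0,0,0],"travel": [-0.008,0,-0.002],"gripper": -1},{"delta_rot": [0,0,0],"travel": [-0.008,0,-0.002],"gripper": -1}]'

```text
clock: 24.12
tool_pos: [0.5493, 0.0299, 0.0613]
eef_rot: [0.138, 0.99, -0.0, -0.003]
contact_force: [-7.1, 2.5, 1.7]
opening: 0.129
```

```bash
python3 -c "
from tilt import *
rep(0.04)"
```

```text
at [0.5493 0.0299 0.0613] yaw -15.89 F [-7.1  2.5  1.7] op 0.129 t 24.125
travel [ 0.0484  0.0013 -0.0007] rot [-0.0005 -0.0018  0.0006]
chk mm [47.27 -0.18] Fchk [-7.5  0.4  1.7] M [0.48 1.33 0.04]
```

play_rows --commands '[{"delta_rot": [0,0,0],"travel": [-0.008,0,0],"gripper": -1},{"delta_rot": [0,0,0],"travel": [-0.016,0,0],"gripper": -1},{"delta_rot": [0,0,0],"travel": [-0.016,0,0],"gripper": -1},{"delta_rot": [0,0,0],"travel": [-0.016,0,0],"gripper": -1}]'

```text
clock: 24.62
tool_pos: [0.5495, 0.0299, 0.0613]
eef_rot: [0.138, 0.99, -0.001, -0.005]
contact_force: [-11.3, 3.6, 6.7]
opening: 0.134
```

```bash
python3 -c "
from tilt import *
rep(0.04);tilt(snap('side'))"
```

```text
at [0.5495 0.0299 0.0613] yaw -15.84 F [-11.3   3.6   6.7] op 0.134 t 24.625
travel [ 0.0497  0.0012 -0.0006] rot [-0.0008 -0.0029  0.0009]
chk mm [47.45 -0.16] Fchk [-11.9   0.4   6.7] M [0.7  2.25 0.03]
28 x [24.2 59.6] y -14.9 n 13 lum 112.0
33 x [19.1 59.6] y -12.4 n 14 lum 119.0
38 x [16.5 59.6] y -13.9 n 14 lum 112.0
43 x [16.9 59.6] y -16.7 n 44 lum 109.0
48 x [24.6 59.6] y -19.4 n 23 lum 113.0
53 x [24.6 59.7] y -19.3 n 32 lum 111.0
58 x [24.6 60. ] y -12.4 n 42 lum 103.0
63 x [29.8 54.7] y -14.4 n 17 lum 67.0
68 x [29.9 57.2] y -18.4 n 24 lum 61.0
73 x [27.5 57.2] y -19.5 n 21 lum 60.0
78 x [27.5 57.3] y -19.3 n 22 lum 52.0
83 x [27.6 57.4] y -19.0 n 25 lum 53.0
```

play_rows --commands '[{"delta_rot": [0,0,0],"travel": [-0.005,0,-0.002],"gripper": -1},{"delta_rot": [0,0,0],"travel": [-0.005,0,-0.002],"gripper": -1},{"delta_rot": [0,0,0],"travel": [-0.005,0,-0.002],"gripper": -1},{"delta_rot": [0,0,0],"travel": [-0.005,0,-0.002],"gripper": -1},{"delta_rot": [0,0,0],"travel": [-0.005,0,-0.002],"gripper": -1}]'

```text
clock: 25.3
tool_pos: [0.5496, 0.0298, 0.0614]
eef_rot: [0.138, 0.99, -0.001, -0.005]
contact_force: [-12.3, 3.8, 4.2]
opening: 0.13
```

```bash
python3 -c "
from tilt import *
rep(0.04)"
```

```text
at [0.5496 0.0298 0.0614] yaw -15.82 F [-12.3   3.8   4.2] op 0.13 t 25.3
travel [ 0.0503  0.0013 -0.0002] rot [-0.0009 -0.0032  0.001 ]
chk mm [47.54 -0.17] Fchk [-12.9   0.3   4.2] M [0.82 2.4  0.03]
```

play_rows --commands '[{"delta_rot": [0,0,0],"travel": [0,0,0],"gripper": -1},{"delta_rot": [0,0,0],"travel": [0,0,0],"gripper": -1},{"delta_rot": [0,0,0],"travel": [0,0,0],"gripper": -1},{"delta_rot": [0,0,0],"travel": [0,0,0],"gripper": -1},{"delta_rot": [0,0,0],"travel": [0,0,0],"gripper": -1},{"delta_rot": [0,0,0],"travel": [0,0,0],"gripper": -1}]'

```text
clock: 26.05
tool_pos: [0.5496, 0.0298, 0.0614]
eef_rot: [0.138, 0.99, -0.001, -0.005]
contact_force: [-12.3, 3.5, 4.4]
opening: 0.13
```

play_rows --commands '[{"delta_rot": [0,0,0],"travel": [0.01,0,0],"gripper": -1},{"delta_rot": [0,0,0],"travel": [0.02,0,0],"gripper": -1},{"delta_rot": [0,0,0],"travel": [0.03,0,0],"gripper": -1},{"delta_rot": [0,0,0],"travel": [0.033,0,0],"gripper": -1},{"delta_rot": [0,0,0],"travel": [0.033,0,0],"gripper": -1}]'

```text
clock: 26.68
tool_pos: [0.5492, 0.0299, 0.0616]
eef_rot: [0.139, 0.99, -0.0, -0.002]
contact_force: [-4.1, 1.7, -3.3]
opening: 0.128
```

```bash
python3 -c "
from tilt import *
rep(0.04)"
```

```text
at [0.5492 0.0299 0.0616] yaw -15.94 F [-4.1  1.7 -3.3] op 0.128 t 26.675
travel [0.0477 0.0012 0.0005] rot [-0.0003 -0.001   0.0003]
chk mm [47.16 -0.18] Fchk [-4.4  0.5 -3.3] M [ 0.5   1.11 -0.01]
```

play_rows --commands '[{"delta_rot": [0,0,0],"travel": [0,0,0.003],"gripper": -1},{"delta_rot": [0,0,0],"travel": [0,0,0.003],"gripper": -1},{"delta_rot": [0,0,0],"travel": [0,0,0.003],"gripper": -0.2},{"delta_rot": [0,0,0],"travel": [0,0,0.003],"gripper": -0.2},{"delta_rot": [0,0,0],"travel": [0,0,0.003],"gripper": -0.2},{"delta_rot": [0,0,0],"travel": [0,0,0.003],"gripper": -0.2},{"delta_rot": [0,0,0],"travel": [0,0,-0.1],"gripper": -0.2},{"delta_rot": [0,0,0],"travel": [0,0,-0.3],"gripper": -0.2},{"delta_rot": [0,0,0],"travel": [0,0,-0.7],"gripper": -0.2},{"delta_rot": [0,0,0],"travel": [0,0,-0.9],"gripper": -0.2}]' --force 20

```text
clock: 27.92
tool_pos: [0.5518, 0.0304, 0.201]
eef_rot: [0.139, 0.99, 0.001, 0.002]
contact_force: [0.3, -0.6, 0.1]
opening: 0.402
```

play_rows --commands '[{"delta_rot": [0,0,0],"travel": [0.5,0.5,0],"gripper": -0.2},{"delta_rot": [0,0,0],"travel": [0.9,0.95,0],"gripper": -0.2},{"delta_rot": [0,0,0],"travel": [0.9,0.95,0],"gripper": -0.2},{"delta_rot": [0,0,0],"travel": [0.9,0.95,0],"gripper": -0.2}]'

```text
clock: 28.42
tool_pos: [0.4579, 0.2092, 0.199]
eef_rot: [0.134, 0.991, 0.002, 0.0]
contact_force: [0.7, -1.4, 0.3]
opening: 0.4
```

Run:
```python
from tilt import *
rep()
s=snap('side'); tilt(s); t=snap('top')
a=cv2.cvtColor(s['color'],4)[180:265,230:355]; b=cv2.cvtColor(t['color'],4)[180:265,260:345]
cv2.imwrite('pics/f.png',np.hstack([cv2.resize(a,(470,320),interpolation=2),cv2.resize(b,(320,320),interpolation=2)]))
```

```text
at [0.4579 0.2092 0.199 ] yaw -15.45 F [ 0.7 -1.4  0.3] op 0.4 t 28.425
travel [-0.591  -0.9892  0.9125] rot [ 0.0012 -0.0001  0.0031]
chk mm [-90.04 147.  ] Fchk [ 1.  -1.2  0.3] M [-0.03  0.01 -0.02]
28 x [24.2 59.5] y -17.1 n 14 lum 115.0
33 x [16.5 59.6] y -14.2 n 15 lum 127.0
38 x [19.1 59.6] y -14.4 n 19 lum 123.0
43 x [16.9 59.7] y -16.9 n 33 lum 126.0
48 x [22.  59.7] y -17.5 n 29 lum 114.0
53 x [22.1 59.7] y -15.7 n 31 lum 120.0
58 x [22.  60.1] y -10.1 n 63 lum 154.0
63 x [27.3 54.9] y -5.3 n 20 lum 68.0
68 x [27.4 54.9] y -6.4 n 20 lum 54.0
73 x [27.5 55. ] y -6.1 n 25 lum 51.0
78 x [27.6 55.1] y -5.4 n 20 lum 48.0
83 x [27.7 55.1] y -4.8 n 30 lum 56.0
```

View pics/f.png

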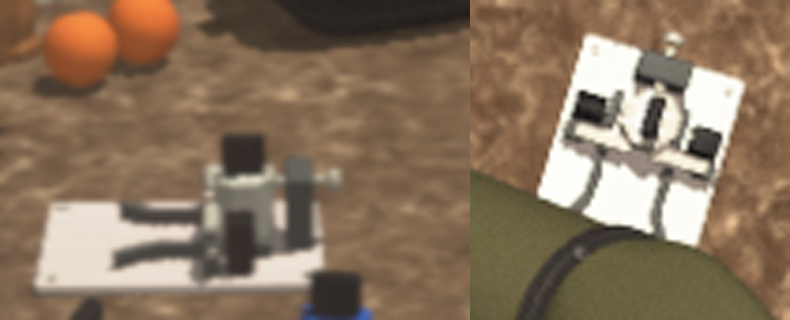

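Run:
```python
from meas import *
from go import inchk
s=snap('top')
for t in(50,60,70):
    w=summ(sub(s,(325,203,337,217),t,True,.086)); print(w)
p=world(s,*(np.array([656-470,118])/320*85+[260,180]),z=.086); print('bar',p,inchk(p)*1000)
u,v=[int(x) for x in np.array([656-470,118])/320*85+[260,180]]
for t in(50,60,70):
    w=summ(sub(s,(u-6,v-8,u+7,v+9),t,True,.086)); print(w,inchk(w[:2]/1000)*1000)
print(r.finish_job())
```

```text
[530.67 -13.53   4.9    1.88  45.72]
[530.75 -13.61   3.97   3.64   0.56]
[530.76 -13.76   3.98   3.98   0.98]
bar [0.54156721 0.02848834 0.086     ] [40.23556038 -3.66313815]
[535.59  33.8   12.64   8.27   0.68] [33.02581055 -0.20478597]
[539.87  32.52   9.28  23.2  -11.11] [37.49282643 -0.25547305]
[542.38  31.82  10.03  29.69 -13.31] [40.09853943 -0.23650648]
the job is handed in; nothing more can be done
None
```

The sample cell is standing upright between the guides, held against the adjusting screw by the rollers, and I have handed the job in. It took about 28.5 s of the 53 s allowed.

**First pass went wrong.** On the first push I pressed down too hard, about 40 N at the wrist. The cell tipped about 15° in the grip at the rollers. I backed it out and set it down again at the entry. I then regripped it at 60 N and slid it through without pressing down, and this time it stayed upright.

**Pressing home.** The cell met the screw with its centre at roughly 40 to 42 mm along the checker. I held a steady push of about 12.9 N at the wrist for more than 1 s, then eased off to about 4 N and opened the fingers. The force on the screw was not measured directly. I estimate it at about 13 to 16 N, well under the 25 N limit.

**Last checks:**
- **Upright and centred:** in the side view the cell's edge is vertical. In the top view the bar is about 0.2 mm off the guides' centre line.
- **Square to the screw:** the best top-view fit put the bar at −13.3° against the bed's −16.0°. The two other image thresholds gave −11.1° and a poor fit. The bar is only about 10 pixels long there, so this neither proves nor disproves that the cell is square.
- **Contact with the screw:** after letting go, the side view put the cell one pixel (about 2.5 mm) back from where it showed during the push. I put that down to image resolution and did not check further, because the rollers keep drawing the cell toward the screw.
- **Bystanders and clearance:** the gripper is well clear of the cell. I never went near the salt shaker and passed over the pepper mill with about 70 mm to spare. The salt shaker and the blue look-alikes were not touched.

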